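Make up two cooking kits in compartment trays

TASK

Make up two cooking kits: put one tin, the garlic and the spice jar into the long three-compartment tray, and the other tin and the mandarin into the short two-compartment tray. Each thing gets a compartment of its own, in any order, and rests on the compartment's floor, with the tins and the jar upright. Leave the kitchen timer where it stands.

Things in the scene. Friction and masses are not known exactly. Their poses are not given: they have to be found in the camera images.
- long_tray: low pale wooden tray, 244 x 84 x 14 mm high, fixed, left or right of the hob: a row of three square cells, each 76 x 76 mm inside; walls and dividers 4 mm thick, 14 mm high; cell floor 6 mm above the worktop; a finger lip juts 9 mm from each end. Origin: centre of the underside, z up, x along the row, away from the robot to within 0.1 rad; cell centres at x = -80, 0 and +80 mm, y = 0.
- short_tray: low pale wooden tray, 164 x 84 x 14 mm high, fixed, left or right of the hob: a row of two square cells, each 76 x 76 mm inside; walls and dividers 4 mm thick, 14 mm high; cell floor 6 mm above the worktop; a finger lip juts 9 mm from each end. Origin: centre of the underside, z up, x along the row, away from the robot to within 0.2 rad; cell centres at x = -40 and +40 mm, y = 0.
- tin_a: small closed food tin with a blue and yellow label, upright cylinder 57 mm in diameter and 72 mm high; the twin of the other tin (they are interchangeable). Loose, about 0.18 kg. Origin: centre of the underside, z up the axis; yaw means nothing.
- tin_b: small closed food tin with a blue and yellow label, upright cylinder 57 mm in diameter and 72 mm high; the twin of the other tin (they are interchangeable). Loose, about 0.18 kg. Origin: centre of the underside, z up the axis; yaw means nothing.
- jar: spice jar of glass with a red cap and a printed label, upright cylinder 106 mm high, 42 mm in diameter (the fixed cap, its top 21 mm, 45 mm; it can be held by it). Loose, about 0.11 kg; it stands at the front with the stock, not among the jars at the back of the worktop. Origin: centre of the underside, z up the axis; yaw means nothing.
- garlic_mid (a point): bulb of garlic, pale, onion-shaped, about 60 mm in diameter and 59 mm high with its pointed neck up; loose, 0.04 kg, not soft. The point is the middle of the bulb, on its axis 27 mm above the underside; z points up the neck.
- mandarin_mid (a point): mandarin, an orange ball a little flattened, 58 mm in diameter and 53 mm high; loose, 0.08 kg, not soft. The point is its centre, 26.5 mm above its underside; z points up. (The two yellow lemons on the board at the far left belong to nothing here.)
- timer: round kitchen timer, white body with a stepped red top, 63 mm in diameter and 56 mm high; loose, stands among the stock and is not part of either kit. Origin: centre of the underside, z up. Mind the room: a hood cabinet hangs over the hob, underside 0.6 m up, from x = 0.56 m on, y from -0.25 to 0.35 m; pass it with the wrist low or drawn back.

How it is judged:
By the outcome, as a careful person would: the job done as asked, in the order asked, and still so for the second after the job is handed in, with the robot touching nothing.
It also fails if it takes over 128 s, if anything falls off the work surface, if the arm or the gripper's body presses on something with over 40 N, if the wrist force passes 120 N, or if a joint passes its speed limit or range.

ROBOT

A 6-joint arm with a two-finger parallel gripper is mounted at the origin on a cart in front of the work surface, level with it; the furniture and walls round the work are solid. World frame = base frame: x ahead of the robot, y to its left, z up, the work surface at z = 0. Lengths are in m, angles in rad, forces in N, time in s.
With the tool pointing down it reaches from about 0.35 to 0.85 m from the base axis. Payload 8.1 kg.
Tool frame: the origin (TCP) lies midway between the tips of the shut fingers; the grasp point (between the pads) lies 19 mm behind it; z points along the fingers, y is the line along which they close (so a half turn about z gives the same grasp; the last joint's range is limited). The gripper opens to 85 mm and grips with 20 to 120 N. Pads are 22 mm wide; open, the fingers measure 114 mm over their backs; the gripper's body (76 mm by 85 mm) begins 54 mm behind the grasp point. The pads swing forward as they close: fully open they stand 13 mm farther back than shut.
Start: joints at [-1.414, 0.13, 1.488, -0, 1.523, -0.085], TCP at [0.144, -0.583, 0.231] pointing down, gripper open.
Joint ranges: [-2.96, 2.96], [-0.89, 2.26], [0.02, 2.5], [-1.34, 4.48], [0, 2.73], [-2.66, 2.66]. Speed limits (rad/s): [2.39, 2.39, 2.79, 3.14, 3.14, 3.14].

INTERFACE

Orientations are given as a unit quaternion [x, y, z, w].
In Python, from plant import get_obs, cams, order gives the robot as it stands.
- The arm moves only by the shell command python3 -m creep 'ROWS' [OPENING] [FORCE]. ROWS is JSON, a list that holds one entry, the list of rows, each a list of 6 numbers: the shift along the world's x, y, z in cm, then the turn, a rotation vector about the world's x, y, z in rad. In form: [[[dx, dy, dz, rx, ry, rz], ...]]. A call has 1 to 10 rows; each row is the pose to reach, as a shift and turn from the pose commanded when the call began; what a row does not reach only later rows make up. A row lasts 1/12 s, in which the tool goes at most 41.7 mm and 7.16 degrees, less where a joint would pass 70% of its speed; a pose out of reach is approached as far as the arm can. A call with a gripper value outside its range is refused whole. OPENING is the opening, from 0 (shut) to 1 (fully open), set as the call begins (- or left out, the last holds). The fingers move at their own pace and stop on an object; FORCE is the grip in N (left out, the last holds). Time passes only in rows, so rows that repeat a pose let the fingers close. It gives the time, the measured TCP pose, the force, the opening and the grip force at its end, in the units of the state.
- get_obs(): the state, without advancing time (a new reading comes with each control period).
- cams.snapshot(name): name is "scene" or "top" or "wrist"; returns a dict with "frame" (420x560x3 uint8, blue, green, red), "fx", "fy", "cx", "cy" (pixels), "extrinsics" (4x4, takes a point from camera to world coordinates); the wrist camera has in their place "tool_from_camera" (4x4, takes a point from camera to tool coordinates, whose origin is the TCP and whose axes are the flange's). Camera axes: x right, y down, z forward; pixel columns grow to the right and rows downward; lengths in m; the calibration is good to about 2 mm. A picture is of the moment at which its call begins: read the wrist's pose just before it. There is no depth.
- order.hand_in(): hands the job in; it is judged then, once.
The state is a dict: "time_s": time; "joint_pos": joint angles; "qvel": joint speeds; "joint_efforts": joint torques, N m; "eef_pos": TCP position; "tool_rot": TCP orientation; "contact_force": force on the tool from outside, world axes, zero at the start; "wrist_torque": the same for the moment, N m; "width": finger opening in m; "grasp_force": force on a finger pad.
Only numpy, scipy, OpenCV 4.12 (cv2) and the standard library are available. Lean on these libraries where they do the work, as an engineer would, in place of code of your own. Each camera call takes 0.05 s, during which the arm holds its last target. There are 200 camera calls.

## Working session

There is one attempt and no reset: what is moved stays moved. The work goes in short steps, Python scripts to look and compute and a shell command to move; the robot and the scene stay as the last step left them, time stands still between calls to the robot, and variables do not carry over. Pictures are saved under pics/ and viewed, at most 19 in all, crops included, and the job is handed in when it is done.

```bash
ls; mkdir -p pics
python3 - <<'E'
from plant import get_obs,cams
import cv2,numpy as np
o=get_obs();print({k:np.round(v,3).tolist() for k,v in o.items()})
for n in("scene","top"):
    s=cams.snapshot(n);cv2.imwrite(f"pics/{n}0.png",s["frame"]);print(n,s["fx"],s["fy"],s["cx"],s["cy"],np.round(s["extrinsics"],4).tolist())
E
```

```text
pics
{'time_s': 0.0, 'joint_pos': [-1.414, 0.131, 1.489, -0.0, 1.523, -0.085], 'qvel': [0.002, -0.001, 0.002, -0.0, 0.001, -0.0], 'joint_efforts': [-0.0, -56.939, -50.055, -0.0, 0.015, 0.0], 'eef_pos': [0.144, -0.582, 0.23], 'tool_rot': [0.993, 0.121, -0.0, -0.001], 'contact_force': [0.202, -0.126, 0.042], 'wrist_torque': [-0.026, -0.0, 0.058], 'grasp_force': 0.0, 'width': 0.086}
scene 480.4115419874145 480.4115419874145 284.1416093936313 213.54160711625372 [[-0.7175, -0.5149, 0.4691, -0.0069], [-0.6964, 0.5444, -0.4675, 0.6297], [-0.0147, -0.6622, -0.7492, 0.9009], [0.0, 0.0, 0.0, 1.0]]
top 384.5113594981911 384.5113594981911 281.00166733123905 212.68370836773718 [[-0.0072, -0.9913, 0.1313, 0.3876], [-0.9997, 0.0042, -0.0231, 0.1112], [0.0224, -0.1314, -0.9911, 1.0181], [0.0, 0.0, 0.0, 1.0]]
```

View pics/scene0.png

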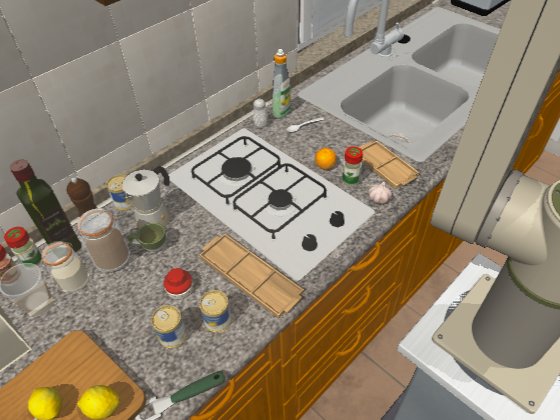

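View pics/top0.png

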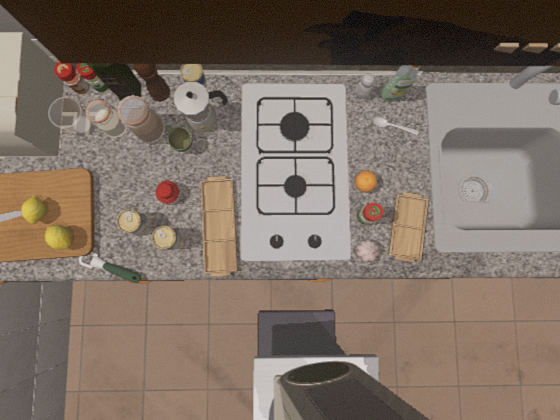

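The scene view shows the long tray (~250,273) left of the hob, with both tins (168,325; 214,311) and the timer (178,282) beside it. The mandarin, jar, garlic and short tray (390,162) are to the right. The top view matches: tins at (130,221) and (165,237), timer (167,191), mandarin (367,181), jar (371,213), garlic (367,250). I'll enlarge both halves.

Run:
```python
import cv2
t=cv2.imread("pics/top0.png")
def crop(x0,y0,w,h,f,n):
    c=cv2.resize(t[y0:y0+h,x0:x0+w],None,fx=f,fy=f,interpolation=cv2.INTER_CUBIC)
    for i in range(0,w,10): cv2.line(c,(i*f,0),(i*f,8 if (x0+i)%50 else 20),(255,255,255),1); (x0+i)%20==0 and cv2.putText(c,str(x0+i),(i*f,30),0,.4,(0,255,255),1)
    for j in range(0,h,10): cv2.line(c,(0,j*f),(8,j*f),(255,255,255),1); (y0+j)%20==0 and cv2.putText(c,str(y0+j),(10,j*f+4),0,.4,(0,255,255),1)
    cv2.imwrite(n,c)
crop(110,170,140,110,5,"pics/L.png");crop(340,160,100,110,5,"pics/R.png")
```

```text
(no output)
```

View pics/L.png

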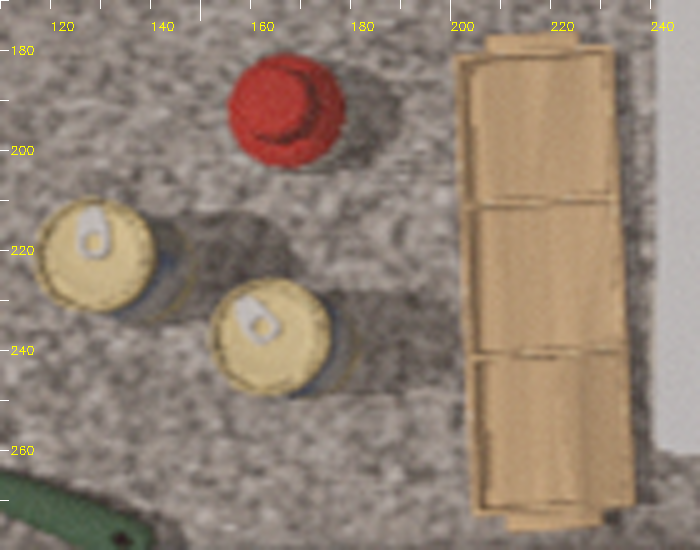

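View pics/R.png

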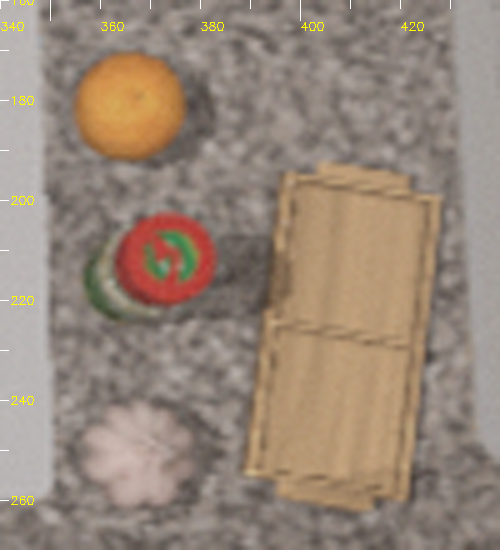

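Top view, in original pixels:
- **Left:** tin tops at (129.4,221) and (164.2,237.2), timer at (167.2,192). Long tray corners at (200.8,180.8), (232.2,179), (237,270.8) and (205.6,273).
- **Right:** mandarin at (366,181.2), jar cap at (373.2,211.8), garlic at (368,251). Short tray corners at (396.4,194.4), (428,199.4), (421.6,260) and (389.2,254.8).

```bash
cat > h.py <<'E'
import numpy as np
C={"top":(384.511,281.0017,212.6837,np.array([[-0.0072,-0.9913,0.1313,0.3876],[-0.9997,0.0042,-0.0231,0.1112],[0.0224,-0.1314,-0.9911,1.0181],[0,0,0,1]])),
"scene":(480.4115,284.1416,213.5416,np.array([[-0.7175,-0.5149,0.4691,-0.0069],[-0.6964,0.5444,-0.4675,0.6297],[-0.0147,-0.6622,-0.7492,0.9009],[0,0,0,1]]))}
def ray(u,v,z,c="top"):
    f,cx,cy,T=C[c];d=T[:3,:3]@[(u-cx)/f,(v-cy)/f,1];o=T[:3,3];return o+d*(z-o[2])/d[2]
def proj(p,c="scene"):
    f,cx,cy,T=C[c];q=T[:3,:3].T@(np.array(p)-T[:3,3]);return np.array([cx+f*q[0]/q[2],cy+f*q[1]/q[2]])
E
python3 - <<'E'
from h import *
import cv2
P=dict(tinA=(129.4,221,.072),tinB=(164.2,237.2,.072),timer=(167.2,192,.035),jar=(373.2,211.8,.106),mand=(366,181.2,.03),garlic=(368,251,.03))
im=cv2.imread("pics/scene0.png");im=cv2.resize(im,None,fx=3,fy=3,interpolation=2)
m=lambda p,c=(0,0,255):cv2.drawMarker(im,tuple(int(x) for x in 3*proj(p)+1),c,0,12,1)
for k,(u,v,z) in P.items(): p=ray(u,v,z);print(k,p.round(4),proj(p).round(1));m(p)
for n,cs,L in(("long",[(200.8,180.8),(232.2,179),(237,270.8),(205.6,273)],(.08,0,-.08)),("short",[(396.4,194.4),(428,199.4),(421.6,260),(389.2,254.8)],(.04,-.04))):
    q=np.array([ray(*c,.014) for c in cs]);print(q.round(4)[:,:2].tolist(),[round(np.linalg.norm(q[i]-q[i-1]),4) for i in range(4)])
    ax=q[0]+q[1]-q[2]-q[3];ax/=np.linalg.norm(ax);c=q.mean(0);yaw=np.arctan2(ax[1],ax[0])
    print(n,c.round(4),"yaw",yaw.round(3),[(c+ax*l).round(4)[:2].tolist() for l in L])
    for p in q:m(p)
    for l in L:m(c+ax*l,(255,0,0))
cv2.imwrite("pics/sL.png",im[600:1100,400:980]);cv2.imwrite("pics/sR.png",im[380:680,880:1300])
a=np.zeros((800,580,3),np.uint8);a[:500]=im[600:1100,400:980];a[500:800,:420]=im[380:680,880:1300];cv2.imwrite("pics/s.png",cv2.resize(a,None,fx=.75,fy=.75,interpolation=3))
E
```

```text
tinA [0.4939 0.4614 0.072 ] [166. 316.]
tinB [0.4537 0.3752 0.072 ] [213.2 300.6]
timer [0.5729 0.3817 0.035 ] [177.3 278.3]
jar [ 0.5096 -0.1321  0.106 ] [353.2 151.5]
mand [ 0.6012 -0.1364  0.03  ] [324.9 156.6]
garlic [ 0.4181 -0.1349  0.03  ] [379.6 190.3]
[[0.6068, 0.2999], [0.6115, 0.2169], [0.3701, 0.2023], [0.3651, 0.2827]] [np.float64(0.2423), np.float64(0.0831), np.float64(0.2419), np.float64(0.0806)]
long [0.4884 0.2505 0.014 ] yaw 0.066 [[0.5682, 0.2557], [0.4884, 0.2505], [0.4085, 0.2452]]
[[0.5686, -0.2207], [0.5547, -0.3051], [0.3943, -0.2789], [0.4084, -0.1942]] [np.float64(0.1623), np.float64(0.0855), np.float64(0.1625), np.float64(0.0858)]
short [ 0.4815 -0.2497  0.014 ] yaw -0.163 [[0.521, -0.2562], [0.442, -0.2432]]
```

View pics/s.png

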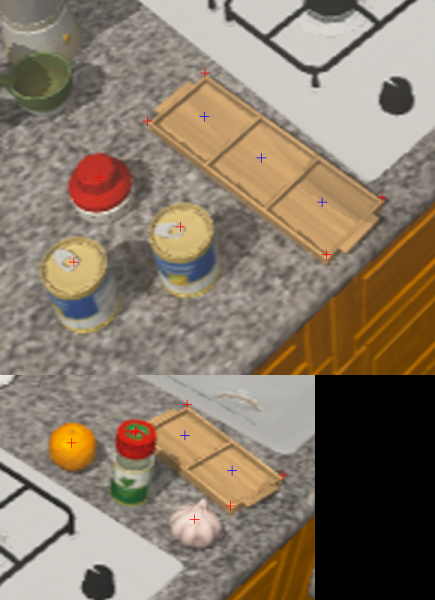

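Top and scene views agree to about 2–4 mm. I'll keep the tool yaw at 0 throughout, with the fingers closing along y, because that clears every neighbour. The mandarin goes first.

```bash
python3 -m creep '[[[45.7,44.6,-3,0,0,-0.243],[45.7,44.6,-3,0,0,-0.243],[45.7,44.6,-3,0,0,-0.243],[45.7,44.6,-3,0,0,-0.243],[45.7,44.6,-3,0,0,-0.243],[45.7,44.6,-3,0,0,-0.243],[45.7,44.6,-3,0,0,-0.243],[45.7,44.6,-3,0,0,-0.243],[45.7,44.6,-3,0,0,-0.243],[45.7,44.6,-3,0,0,-0.243]]]' 0.87 30
```

```text
time_s: 0.93
eef_pos: [0.4424, -0.2901, 0.2114]
tool_rot: [1.0, -0.001, -0.0, -0.0]
contact_force: [0.6, 0.2, 0.2]
width: 0.0745
grasp_force: 0.0
```

```bash
python3 -m creep '[[[15.9,15.4,-6.1,0,0,0],[15.9,15.4,-6.1,0,0,0],[15.9,15.4,-6.1,0,0,0],[15.9,15.4,-6.1,0,0,0],[15.9,15.4,-6.1,0,0,0],[15.9,15.4,-6.1,0,0,0],[15.9,15.4,-6.1,0,0,0],[15.9,15.4,-6.1,0,0,0]]]'
python3 - <<'E'
from plant import get_obs,cams
import cv2,numpy as np
o=get_obs();s=cams.snapshot("wrist");cv2.imwrite("pics/w1.png",s["frame"]);print(o["eef_pos"],o["tool_rot"],s["fx"],s["cx"],s["cy"],np.round(s["tool_from_camera"],4).tolist())
E
```

```text
time_s: 1.6
eef_pos: [0.6002, -0.1366, 0.1493]
tool_rot: [1.0, 0.001, -0.001, -0.0]
contact_force: [0.1, 0.2, 0.2]
width: 0.0744
grasp_force: 0.0
[ 0.60023417 -0.13656619  0.14928473] [ 9.99998955e-01  6.50815122e-04 -1.25224464e-03 -3.14885025e-04] 377.95468197338863 278.5867775185485 213.071289230884 [[-0.0003, -0.9636, -0.2672, 0.0669], [1.0, -0.0005, 0.0009, -0.0009], [-0.001, -0.2672, 0.9636, -0.1428], [0.0, 0.0, 0.0, 1.0]]
```

View pics/w1.png

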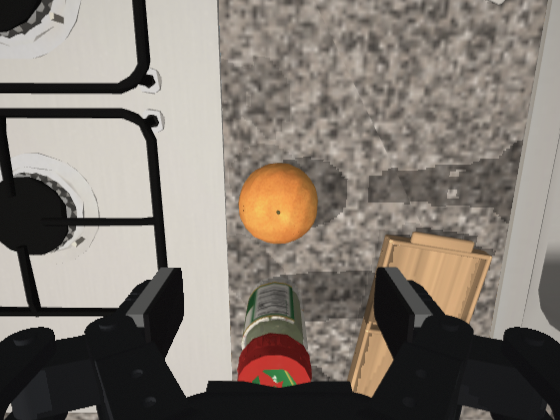

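The wrist view shows the mandarin centred at about (279,203) between the fingers. The jar is at (275,340) and the short tray's far edge is at (385–490,240). I'll work out the mandarin position.

```bash
cat >> h.py <<'E'
from scipy.spatial.transform import Rotation as R
TC=np.array([[-0.0003,-0.9636,-0.2672,0.0669],[1,-0.0005,0.0009,-0.0009],[-0.001,-0.2672,0.9636,-0.1428],[0,0,0,1.]])
def wray(u,v,z,pos,q):
    T=np.eye(4);T[:3,:3]=R.from_quat(q).as_matrix();T[:3,3]=pos;T=T@TC
    d=T[:3,:3]@[(u-278.587)/377.955,(v-213.071)/377.955,1];o=T[:3,3];return o+d*(z-o[2])/d[2]
E
python3 -c "
from h import *
p=[.60023,-.13657,.14928];q=[1,.00065,-.00125,-.0003]
print(wray(279,203,.0265,p,q)); print([wray(u,v,.014,p,q).round(4) for u,v in((387,236),(491,256))])"
```

```text
[ 0.60074403 -0.1361443   0.0265    ]
[array([ 0.5713, -0.2201,  0.014 ]), array([ 0.5547, -0.3035,  0.014 ])]
```

The wrist estimate matches the top view, including the tray corners. Descending and grasping.

```bash
python3 -m creep '[[[0,0,-4,0,0,0],[0,0,-8,0,0,0],[0,0,-11.5,0,0,0],[0,0,-13.5,0,0,0],[0,0,-14.5,0,0,0],[0,0,-14.5,0,0,0]]]'
python3 -m creep '[[[0,0,0,0,0,0],[0,0,0,0,0,0],[0,0,0,0,0,0],[0,0,0,0,0,0],[0,0,0,0,0,0],[0,0,0,0,0,0]]]' 0.3 30
```

```text
time_s: 2.15
eef_pos: [0.5979, -0.1385, 0.0033]
tool_rot: [1.0, -0.001, -0.002, -0.001]
contact_force: [-0.3, -0.1, 0.5]
width: 0.0742
grasp_force: 0.0
time_s: 2.65
eef_pos: [0.6024, -0.1389, 0.0085]
tool_rot: [1.0, -0.001, 0.002, 0.001]
contact_force: [-1.4, -1.6, 7.8]
width: 0.0536
grasp_force: 32.5
```

Width is 53.6 mm with an upward reaction, so the pads sit above the equator. I'll regrasp lower.

```bash
python3 -m creep '[[[0,0,0,0,0,0],[0,0,0,0,0,0],[0,0,-0.3,0,0,0],[0,0,-0.6,0,0,0],[0,0,-0.6,0,0,0]]]' 0.87
python3 -m creep '[[[0,0,0,0,0,0],[0,0,0,0,0,0],[0,0,0,0,0,0],[0,0,0,0,0,0],[0,0,0,0,0,0],[0,0,0,0,0,0],[0,0,0,0,0,0]]]' 0.3 30
```

```text
time_s: 3.07
eef_pos: [0.5996, -0.1376, -0.0014]
tool_rot: [1.0, -0.001, -0.001, -0.0]
contact_force: [0.9, 0.7, -0.4]
width: 0.0746
grasp_force: 0.0
time_s: 3.65
eef_pos: [0.6004, -0.1379, -0.0003]
tool_rot: [1.0, -0.001, -0.0, -0.0]
contact_force: [-0.2, 0.7, -1.0]
width: 0.0539
grasp_force: 31.6
```

```bash
python3 -m creep '[[[0,0,1,0,0,0],[0,0,3,0,0,0],[0,0,6,0,0,0],[0,0,10,0,0,0],[0,0,14,0,0,0],[0,0,15,0,0,0],[0,0,15,0,0,0]]]'
python3 - <<'E'
from plant import get_obs,cams
import cv2
s=cams.snapshot("wrist");cv2.imwrite("pics/w2.png",s["frame"])
E
```

```text
time_s: 4.23
eef_pos: [0.6038, -0.139, 0.1566]
tool_rot: [1.0, -0.001, 0.005, 0.002]
contact_force: [0.6, -0.9, -0.7]
width: 0.0539
grasp_force: 31.8
```

View pics/w2.png

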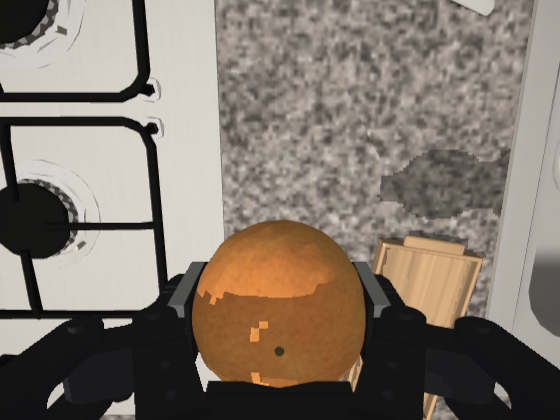

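The mandarin is held firmly, its centre about 25 mm behind the TCP and level with the pads. Moving it over the far cell of the short tray.

```bash
python3 -m creep '[[[-1.5,-2.2,0,0,0,0],[-3.5,-5.2,0,0,0,0],[-5.5,-8.4,0,0,0,0],[-7,-10.7,0,0,0,0],[-7.9,-12,-1,0,0,0],[-7.9,-12,-4,0,0,0],[-7.9,-12,-8,0,0,0],[-7.9,-12,-11,0,0,0],[-7.9,-12,-12.6,0,0,0],[-7.9,-12,-12.6,0,0,0]]]'
python3 -m creep '[[[0,0,-0.5,0,0,0],[0,0,-1,0,0,0],[0,0,-1,0,0,0],[0,0,-1,0,0,0]]]'
```

```text
time_s: 5.12
eef_pos: [0.516, -0.2548, 0.0162]
tool_rot: [1.0, -0.001, -0.005, -0.003]
contact_force: [-1.3, -0.1, -1.3]
width: 0.0536
grasp_force: 31.9
time_s: 5.45
eef_pos: [0.5222, -0.2583, 0.0148]
tool_rot: [1.0, -0.001, 0.001, 0.0]
contact_force: [0.5, 0.0, -0.6]
width: 0.0534
grasp_force: 31.9
```

```bash
python3 -m creep '[[[0,0,0,0,0,0],[0,0,0,0,0,0],[0,0,0,0,0,0],[0,0,0.3,0,0,0],[0,0,2,0,0,0],[0,0,5,0,0,0],[0,0,9,0,0,0],[0,0,13,0,0,0],[0,0,14.5,0,0,0]]]' 0.85
python3 - <<'E'
from plant import get_obs,cams
import cv2
s=cams.snapshot("wrist");cv2.imwrite("pics/w3.png",s["frame"])
E
```

```text
time_s: 6.2
eef_pos: [0.524, -0.2595, 0.1661]
tool_rot: [1.0, -0.001, 0.004, 0.002]
contact_force: [0.9, -0.8, 1.0]
width: 0.0725
grasp_force: 0.0
```

View pics/w3.png

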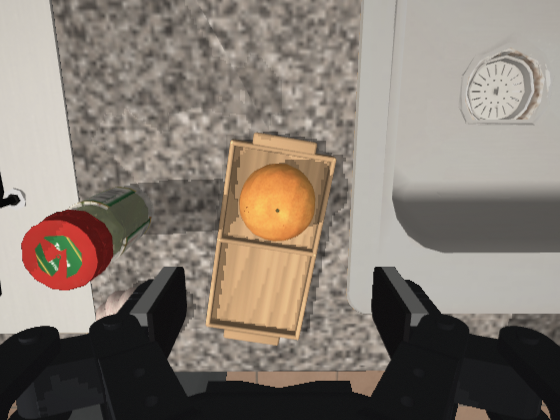

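The mandarin is inside the far cell, centred at (277,203) in the picture. Next the garlic.

```bash
python3 -m creep '[[[-2.5,3,0,0,0,0],[-5.2,6,0,0,0,0],[-7.8,9,0,0,0,0],[-9.6,11.2,0,0,0,0],[-10.4,12.1,-1,0,0,0],[-10.4,12.1,-4,0,0,0],[-10.4,12.1,-7,0,0,0],[-10.4,12.1,-8,0,0,0],[-10.4,12.1,-8,0,0,0]]]'
python3 - <<'E'
from plant import get_obs,cams
import cv2
o=get_obs();s=cams.snapshot("wrist");cv2.imwrite("pics/w4.png",s["frame"]);print(o["eef_pos"],o["tool_rot"])
E
```

```text
time_s: 7.0
eef_pos: [0.415, -0.1358, 0.0759]
tool_rot: [1.0, -0.001, -0.003, -0.001]
contact_force: [-0.5, 0.3, -0.4]
width: 0.0729
grasp_force: 0.0
[ 0.41496163 -0.13575726  0.0758786 ] [ 9.99995288e-01 -5.73346094e-04 -2.73177337e-03 -1.27805033e-03]
```

View pics/w4.png

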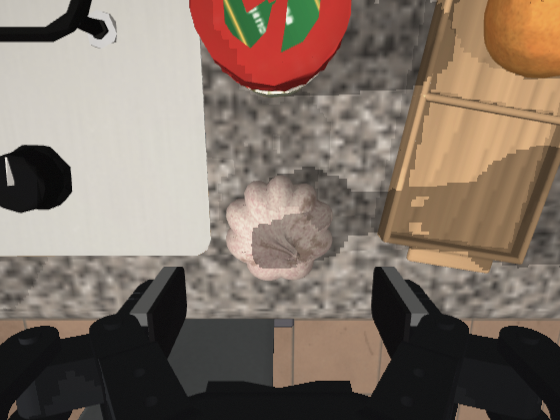

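Garlic at about (279,229), centred between the fingers. I'll check its x before descending.

```bash
python3 -c "
from h import *
p=[.41496,-.13576,.07588];q=[1,-.00057,-.0027,-.0013]
print(wray(279,229,.029,p,q),wray(270,14,.106,p,q), wray(383,240,.014,p,q))"
```

```text
[ 0.4203089  -0.13513703  0.029     ] [ 0.50644408 -0.13285319  0.106     ] [ 0.40868497 -0.1947249   0.014     ]
```

```bash
python3 -m creep '[[[0.1,0,-2.5,0,0,0],[0.2,0,-5,0,0,0],[0.2,0,-7,0,0,0],[0.2,0,-7.7,0,0,0],[0.2,0,-7.7,0,0,0]]]'
python3 -m creep '[[[0,0,0,0,0,0],[0,0,0,0,0,0],[0,0,0,0,0,0],[0,0,0,0,0,0],[0,0,0,0,0,0],[0,0,0,0,0,0],[0,0,0,0,0,0]]]' 0.3 25
python3 -m creep '[[[0,0,1,0,0,0],[0,0,3,0,0,0],[0,0,6,0,0,0],[0,0,10,0,0,0],[0,0,14,0,0,0],[0,0,18,0,0,0],[0,0,20,0,0,0],[0,0,20,0,0,0]]]'
```

```text
time_s: 7.47
eef_pos: [0.4191, -0.1369, 0.0015]
tool_rot: [1.0, -0.001, -0.001, -0.0]
contact_force: [0.2, 0.1, 0.7]
width: 0.0725
grasp_force: 0.0
time_s: 8.05
eef_pos: [0.4212, -0.1378, 0.0039]
tool_rot: [1.0, -0.001, 0.002, 0.001]
contact_force: [-1.3, 0.2, 7.0]
width: 0.0557
grasp_force: 27.1
time_s: 8.72
eef_pos: [0.4226, -0.1384, 0.2097]
tool_rot: [1.0, -0.001, 0.005, 0.002]
contact_force: [0.5, -0.0, -0.1]
width: 0.0553
grasp_force: 26.8
```

Garlic is held. Carrying it over the hob to the far cell of the long tray.

```bash
python3 -m creep '[[[0.6,1.5,0,0,0,0],[1.6,4.2,0,0,0,0],[3,7.9,-1,0,0,0],[4.4,11.6,-2,0,0,0],[5.8,15.3,-3,0,0,0],[7.2,19,-4,0,0,0],[8.6,22.7,-5,0,0,0],[10,26.4,-5,0,0,0],[11.4,30.1,-5,0,0,0],[12.7,33.5,-5,0,0,0]]]'
python3 -m creep '[[[1.2,3.2,0,0,0,0],[1.9,5,0,0,0,0],[2.1,5.6,0,0,0,0],[2.1,5.6,-3,0,0,0],[2.1,5.6,-6,0,0,0],[2.1,5.6,-9,0,0,0],[2.1,5.6,-11,0,0,0],[2.1,5.6,-12,0,0,0],[2.1,5.6,-12,0,0,0]]]'
python3 - <<'E'
from plant import get_obs,cams
import cv2
o=get_obs();s=cams.snapshot("wrist");cv2.imwrite("pics/w5.png",s["frame"]);print(o["eef_pos"],o["tool_rot"])
E
```

```text
time_s: 9.55
eef_pos: [0.5463, 0.2004, 0.1517]
tool_rot: [1.0, -0.0, -0.0, 0.0]
contact_force: [0.7, -0.8, -0.5]
width: 0.0553
grasp_force: 26.8
time_s: 10.3
eef_pos: [0.565, 0.2525, 0.0288]
tool_rot: [1.0, -0.001, -0.003, 0.001]
contact_force: [0.1, -0.4, -0.6]
width: 0.055
grasp_force: 26.8
[0.56500162 0.25250139 0.02879063] [ 9.99995590e-01 -8.85268559e-04 -2.64464375e-03  1.02082652e-03]
```

View pics/w5.png

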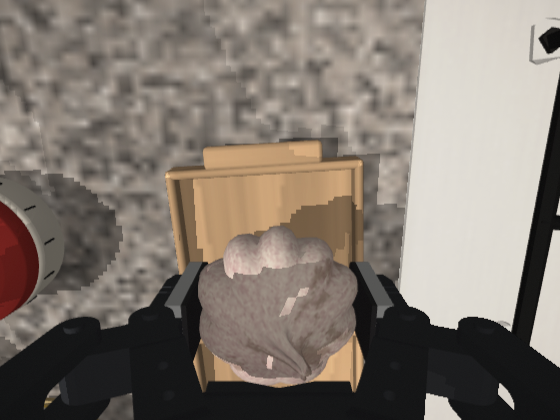

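The view shows garlic at (278,310). The tray's far rim corners are at (170,176) and (362,163), so the cell centre is slightly left of the tool. I'll quantify it.

```bash
python3 -c "
from h import *
p=[.565,.2525,.02879];q=[1,-.00089,-.00264,.001]
print(wray(170,176,.014,p,q),wray(362,163,.014,p,q))"
```

```text
[0.6044854  0.29879105 0.014     ] [0.6097572  0.21835375 0.014     ]
```

```bash
python3 -m creep '[[[0,0,-1,0,0,0],[0,0,-1.7,0,0,0],[0,0,-2,0,0,0],[0,0,-2,0,0,0],[0,0,-2,0,0,0]]]'
python3 -m creep '[[[0,0,0,0,0,0],[0,0,0,0,0,0],[0,0,0,0,0,0],[0,0,0.3,0,0,0],[0,0,2,0,0,0],[0,0,5,0,0,0],[0,0,9,0,0,0],[0,0,13,0,0,0],[0,0,14.5,0,0,0],[0,0,14.5,0,0,0]]]' 0.83
```

```text
time_s: 10.77
eef_pos: [0.5675, 0.2541, 0.0119]
tool_rot: [1.0, -0.001, 0.0, -0.0]
contact_force: [0.7, 1.2, -0.8]
width: 0.0554
grasp_force: 26.8
time_s: 11.6
eef_pos: [0.571, 0.2553, 0.1642]
tool_rot: [1.0, -0.001, 0.005, -0.002]
contact_force: [0.3, 0.5, 0.2]
width: 0.0707
grasp_force: 0.0
```

Garlic released. Next tin B for the near cell of the long tray.

```bash
python3 -m creep '[[[-2,2,0,0,0,0],[-4.9,5,0,0,0,0],[-7.8,8,0,0,0,0],[-10,10.4,0,0,0,0],[-11.2,11.6,0,0,0,0],[-11.4,11.9,0,0,0,0],[-11.4,11.9,0,0,0,0],[-11.4,11.9,0,0,0,0]]]' 0.87
python3 - <<'E'
from plant import get_obs,cams
import cv2
o=get_obs();s=cams.snapshot("wrist");cv2.imwrite("pics/w6.png",s["frame"]);print(o["eef_pos"],o["tool_rot"])
E
```

```text
time_s: 12.27
eef_pos: [0.4536, 0.3726, 0.1563]
tool_rot: [1.0, -0.0, -0.0, 0.0]
contact_force: [0.9, 0.2, 0.2]
width: 0.0744
grasp_force: 0.0
[0.45363832 0.37257527 0.1563034 ] [ 9.99999847e-01 -4.05753457e-04 -6.65566148e-05  3.69001297e-04]
```

View pics/w6.png

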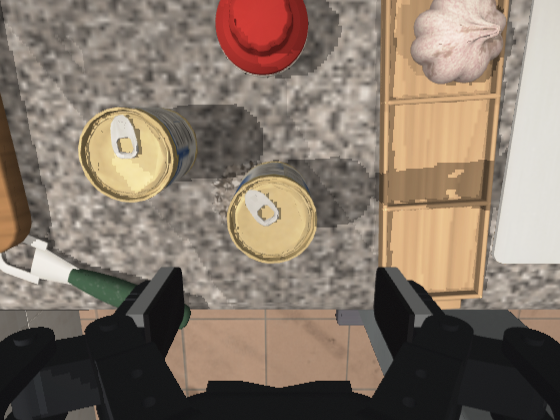

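Tin B's lid is centred at (272,218), tin A's at (126,154), the garlic sits in the far cell at (460,38), and the timer is at (262,30). I'll compute positions.

```bash
python3 -c "
from h import *
p=[.45364,.37258,.1563];q=[1,-.0004,0,.00037]
for u,v,z in((272,218,.072),(126,154,.072),(482,296,.014),(380,298,.014),(385,104,.014),(498,96,.014),(382,206,.014),(492,204,.014)):print(wray(u,v,z,p,q).round(4))"
```

```text
[0.4544 0.3773 0.072 ]
[0.4943 0.4643 0.072 ]
[0.3694 0.2035 0.014 ]
[0.3677 0.2885 0.014 ]
[0.5234 0.2959 0.014 ]
[0.5289 0.2147 0.014 ]
[0.4471 0.2925 0.014 ]
[0.4485 0.207  0.014 ]
```

```bash
python3 -m creep '[[[0,0.2,-3,0,0,0],[0.1,0.4,-6.5,0,0,0],[0.1,0.4,-10,0,0,0],[0.1,0.4,-12,0,0,0],[0.1,0.4,-13,0,0,0],[0.1,0.4,-13,0,0,0]]]'
python3 -m creep '[[[0,0,0,0,0,0],[0,0,0,0,0,0],[0,0,0,0,0,0],[0,0,0,0,0,0],[0,0,0,0,0,0],[0,0,0,0,0,0],[0,0,0,0,0,0]]]' 0.3 40
python3 -m creep '[[[0,0,1,0,0,0],[0,0,3,0,0,0],[0,0,6,0,0,0],[0,0,9,0,0,0],[0,0,10,0,0,0],[0,0,10,0,0,0]]]'
```

```text
time_s: 12.82
eef_pos: [0.4534, 0.3747, 0.0236]
tool_rot: [1.0, -0.001, -0.002, 0.002]
contact_force: [-0.1, -0.6, -0.3]
width: 0.0745
grasp_force: 0.0
time_s: 13.4
eef_pos: [0.4557, 0.3778, 0.0286]
tool_rot: [1.0, -0.001, 0.001, -0.001]
contact_force: [0.8, -0.4, 7.0]
width: 0.0563
grasp_force: 43.3
time_s: 13.9
eef_pos: [0.4565, 0.3787, 0.1312]
tool_rot: [1.0, -0.001, 0.003, -0.002]
contact_force: [-0.1, -0.6, -1.4]
width: 0.0565
grasp_force: 43.0
```

```bash
python3 -m creep '[[[-0.6,-1.8,0,0,0,0],[-1.7,-4.8,0,0,0,0],[-2.9,-8.2,0,0,0,0],[-4,-11.2,0,0,0,0],[-4.6,-12.9,0,0,0,0],[-4.7,-13.3,-2,0,0,0],[-4.7,-13.3,-5,0,0,0],[-4.7,-13.3,-7.5,0,0,0],[-4.7,-13.3,-8.3,0,0,0],[-4.7,-13.3,-8.3,0,0,0]]]'
python3 -m creep '[[[0,0,-0.5,0,0,0],[0,0,-0.9,0,0,0],[0,0,-0.9,0,0,0],[0,0,-0.9,0,0,0]]]'
```

```text
time_s: 14.73
eef_pos: [0.404, 0.2425, 0.0398]
tool_rot: [1.0, -0.001, -0.004, 0.002]
contact_force: [-1.3, -1.7, -2.0]
width: 0.0566
grasp_force: 43.3
time_s: 15.07
eef_pos: [0.4081, 0.2445, 0.0356]
tool_rot: [1.0, -0.0, 0.001, -0.0]
contact_force: [1.2, 0.5, -1.3]
width: 0.0565
grasp_force: 43.3
```

```bash
python3 -m creep '[[[0,0,-0.1,0,0,0],[0,0,-0.1,0,0,0],[0,0,-0.1,0,0,0],[0,0,0,0,0,0],[0,0,2,0,0,0],[0,0,5,0,0,0],[0,0,8.5,0,0,0],[0,0,11.5,0,0,0],[0,0,12.5,0,0,0],[0,0,12.5,0,0,0]]]' 0.87
python3 -m creep '[[[1,2.5,0,0,0,0],[2.4,6,0,0,0,0],[3.8,9.6,0,0,0,0],[5.2,13.2,0,0,0,0],[6.6,16.8,0,0,0,0],[7.9,20,0,0,0,0],[8.5,21.5,0,0,0,0],[8.6,21.7,0,0,0,0],[8.6,21.7,0,0,0,0],[8.6,21.7,0,0,0,0]]]'
python3 - <<'E'
from plant import get_obs,cams
import cv2
o=get_obs();s=cams.snapshot("wrist");t=cams.snapshot("top")["frame"];print(o["eef_pos"],o["tool_rot"])
a=s["frame"];b=cv2.resize(t[165:285,110:250],None,fx=2,fy=2);a=cv2.copyMakeBorder(a,0,0,0,240,0);a[:240,560:800]=b[:, :240];cv2.imwrite("pics/w7.png",a)
E
```

```text
time_s: 15.9
eef_pos: [0.4098, 0.2452, 0.164]
tool_rot: [1.0, -0.001, 0.003, -0.002]
contact_force: [0.3, 0.7, 0.2]
width: 0.0742
grasp_force: 0.0
time_s: 16.73
eef_pos: [0.4927, 0.4599, 0.1579]
tool_rot: [1.0, -0.001, -0.001, 0.001]
contact_force: [-0.2, -0.3, 0.3]
width: 0.0745
grasp_force: 0.0
[0.49268984 0.45994651 0.15794675] [ 9.99998759e-01 -6.12476313e-04 -1.04273932e-03  1.00978104e-03]
```

View pics/w7.png

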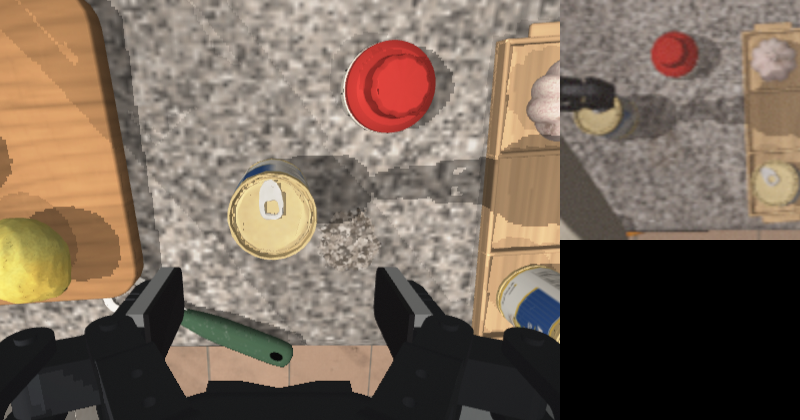

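Tin A's lid is at (272,217), the same offset as B had. Tin B stands upright in the near cell and the garlic in the far cell. Grasping tin A.

```bash
python3 -m creep '[[[0,0.2,-3,0,0,0],[0.1,0.4,-6.5,0,0,0],[0.1,0.4,-10,0,0,0],[0.1,0.4,-12.2,0,0,0],[0.1,0.4,-13.2,0,0,0],[0.1,0.4,-13.2,0,0,0]]]'
python3 -m creep '[[[0,0,0,0,0,0],[0,0,0,0,0,0],[0,0,0,0,0,0],[0,0,0,0,0,0],[0,0,0,0,0,0],[0,0,0,0,0,0],[0,0,0,0,0,0]]]' 0.3 40
python3 -m creep '[[[0,0,1,0,0,0],[0,0,3,0,0,0],[0,0,6,0,0,0],[0,0,10,0,0,0],[0,0,14,0,0,0],[0,0,17,0,0,0],[0,0,18,0,0,0],[0,0,18,0,0,0]]]'
```

```text
time_s: 17.33
eef_pos: [0.4925, 0.4627, 0.0245]
tool_rot: [1.0, -0.001, -0.002, 0.002]
contact_force: [-0.7, -0.2, -0.7]
width: 0.0742
grasp_force: 0.0
time_s: 17.92
eef_pos: [0.4958, 0.4661, 0.0303]
tool_rot: [1.0, -0.001, 0.001, -0.001]
contact_force: [0.5, -0.5, 6.9]
width: 0.0564
grasp_force: 43.3
time_s: 18.58
eef_pos: [0.4962, 0.4665, 0.2132]
tool_rot: [1.0, -0.001, 0.003, -0.003]
contact_force: [1.1, 0.1, -0.9]
width: 0.0562
grasp_force: 43.0
```

```bash
python3 -m creep '[[[-0.1,-1.5,0,0,0,0],[-0.3,-4.5,0,0,0,0],[-0.6,-8.3,0,0,0,0],[-0.9,-12.3,0,0,0,0],[-1.2,-16.3,0,0,0,0],[-1.5,-20.3,0,0,0,0],[-1.8,-24.3,0,0,0,0],[-2.1,-28.3,0,0,0,0],[-2.4,-32.3,0,0,0,0],[-2.7,-36.3,0,0,0,0]]]'
python3 -m creep '[[[-0.3,-4,0,0,0,0],[-0.6,-8,0,0,0,0],[-0.9,-12,0,0,0,0],[-1.2,-16,0,0,0,0],[-1.5,-20,0,0,0,0],[-1.8,-24,0,0,0,0],[-2.1,-28,0,0,0,0],[-2.4,-32,0,0,0,0],[-2.6,-34,0,0,0,0],[-2.6,-34.7,0,0,0,0]]]'
python3 -m creep '[[[0,0,-2,0,0,0],[0,0,-5,0,0,0],[0,0,-9,0,0,0],[0,0,-12.5,0,0,0],[0,0,-14.5,0,0,0],[0,0,-15,0,0,0],[0,0,-15,0,0,0]]]'
python3 - <<'E'
from plant import get_obs,cams
import cv2
o=get_obs();s=cams.snapshot("wrist");print(o["eef_pos"],o["tool_rot"]);cv2.imwrite("pics/w8.png",s["frame"])
E
```

```text
time_s: 19.42
eef_pos: [0.4653, 0.1002, 0.2048]
tool_rot: [1.0, -0.0, -0.002, 0.0]
contact_force: [0.8, -0.4, -1.2]
width: 0.0566
grasp_force: 43.3
time_s: 20.25
eef_pos: [0.4393, -0.2475, 0.2048]
tool_rot: [1.0, -0.002, -0.002, -0.001]
contact_force: [0.3, 0.5, -1.3]
width: 0.0561
grasp_force: 43.4
time_s: 20.83
eef_pos: [0.4391, -0.2426, 0.0544]
tool_rot: [1.0, -0.0, -0.003, -0.002]
contact_force: [-0.2, -0.5, -0.9]
width: 0.0565
grasp_force: 43.4
[ 0.43911483 -0.24259433  0.05441491] [ 9.99994051e-01 -3.02696666e-04 -2.75847714e-03 -2.04857460e-03]
```

View pics/w8.png

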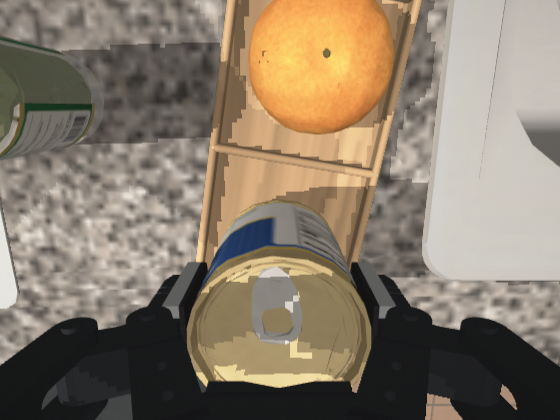

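The tin hangs over the near cell. The divider runs (215,148)–(375,174) and the mandarin is at (321,62). I'll check the cell centre relative to the tin.

```bash
python3 -c "
from h import *
p=[.43911,-.24259,.05441];q=[1,-.0003,-.00276,-.00205]
a=wray(215,148,.014,p,q);b=wray(375,174,.014,p,q);m=(a+b)/2;print(a,b,m, m-.04*np.array([.987,-.162,0]))"
```

```text
[ 0.48744946 -0.2112307   0.014     ] [ 0.47482797 -0.28878372  0.014     ] [ 0.48113871 -0.25000721  0.014     ] [ 0.44165871 -0.24352721  0.014     ]
```

Cell centre is (0.442,-0.2435), as commanded. Lowering by 2.3 cm to z 0.033 and releasing.

```bash
python3 -m creep '[[[0,0,-1,0,0,0],[0,0,-1.9,0,0,0],[0,0,-2.3,0,0,0],[0,0,-2.4,0,0,0],[0,0,-2.4,0,0,0]]]'
python3 -m creep '[[[0,0,0,0,0,0],[0,0,0,0,0,0],[0,0,0,0,0,0],[0,0,0.1,0,0,0],[0,0,2,0,0,0],[0,0,5,0,0,0],[0,0,9,0,0,0],[0,0,13,0,0,0],[0,0,15.5,0,0,0],[0,0,16,0,0,0]]]' 0.87
```

```text
time_s: 21.3
eef_pos: [0.4424, -0.2456, 0.036]
tool_rot: [1.0, -0.001, 0.001, 0.001]
contact_force: [-7.1, 5.0, 16.2]
width: 0.0565
grasp_force: 45.0
time_s: 22.13
eef_pos: [0.444, -0.2468, 0.2003]
tool_rot: [1.0, -0.001, 0.004, 0.003]
contact_force: [0.2, -0.6, 0.7]
width: 0.0747
grasp_force: 0.0
```

```bash
python3 -m creep '[[[1.2,2.2,0,0,0,0],[2.8,5,0,0,0,0],[4.6,8,0,0,0,0],[6.1,10.3,0,0,0,0],[6.6,11,0,0,0,0],[6.6,11,0,0,0,0],[6.6,11,0,0,0,0]]]'
python3 - <<'E'
from plant import get_obs,cams
import cv2
o=get_obs();s=cams.snapshot("wrist");print(o["eef_pos"],o["tool_rot"]);cv2.imwrite("pics/w9.png",s["frame"])
E
```

```text
time_s: 22.72
eef_pos: [0.507, -0.135, 0.1931]
tool_rot: [1.0, 0.0, -0.001, 0.0]
contact_force: [0.0, -0.6, -1.0]
width: 0.0739
grasp_force: 0.0
[ 0.50703246 -0.13503349  0.19305715] [ 9.99999780e-01  5.01688308e-05 -6.56341312e-04  8.10160903e-05]
```

View pics/w9.png

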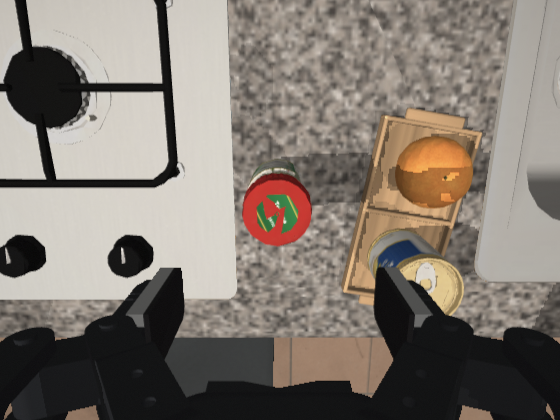

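The jar cap is at (277,211), with the tin and mandarin in the short tray.

```bash
python3 -c "
from h import *
p=[.50703,-.13503,.19306];q=[1,0,-.00066,0]
print(wray(277,211,.106,p,q))"
python3 - <<'E'
import sys;sys.path.insert(0,".")
from h import *
from plant import cams
import cv2
t=cams.snapshot("top")["frame"]; s=cams.snapshot("scene")["frame"]
# predicted lid circles/floor circle for upright tin in near cell
a=cv2.resize(t[160:270,350:440],None,fx=4,fy=4,interpolation=2);b=cv2.resize(s[120:220,330:430],None,fx=4,fy=4,interpolation=2)
for z,c in((.078,(0,0,255)),(.006,(255,0,0))):
    P=[(.442+.0285*np.cos(k),-.2435+.0285*np.sin(k),z) for k in np.linspace(0,6.28,40)]
    cv2.polylines(a,[np.int32([4*(proj(p,"top")-[350,160])+2 for p in P])],True,c)
    cv2.polylines(b,[np.int32([4*(proj(p)-[330,120])+2 for p in P])],True,c)
o=np.zeros((440,760,3),np.uint8);o[:440,:360]=a;o[:400,360:760]=b;cv2.imwrite("pics/chk.png",o)
E
```

```text
[ 0.51143288 -0.13334494  0.106     ]
```

View pics/chk.png

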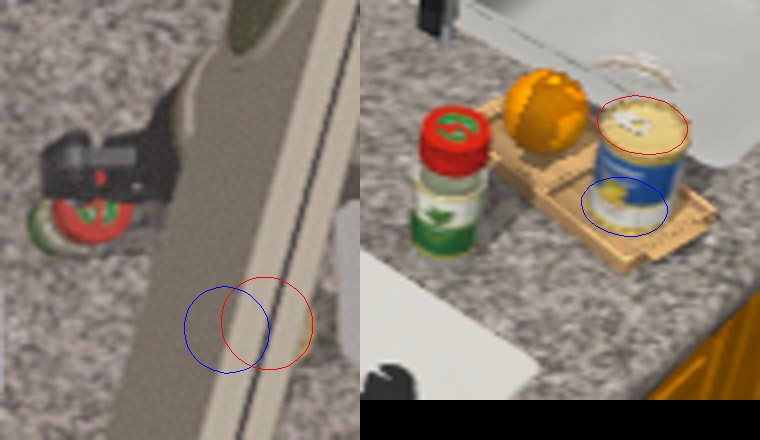

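The tin is upright on the cell floor: its lid and base match the predicted circles within a pixel. Now the jar.

```bash
python3 -m creep '[[[0.1,0,-3,0,0,0],[0.3,0.1,-6.5,0,0,0],[0.3,0.1,-10,0,0,0],[0.3,0.1,-13,0,0,0],[0.3,0.1,-14.5,0,0,0],[0.3,0.1,-14.7,0,0,0],[0.3,0.1,-14.7,0,0,0]]]'
python3 -m creep '[[[0,0,0,0,0,0],[0,0,0,0,0,0],[0,0,0,0,0,0],[0,0,0,0,0,0],[0,0,0,0,0,0],[0,0,0,0,0,0],[0,0,0,0,0,0],[0,0,0,0,0,0]]]' 0.2 30
python3 -m creep '[[[0,0,1,0,0,0],[0,0,3,0,0,0],[0,0,6,0,0,0],[0,0,10,0,0,0],[0,0,13.5,0,0,0],[0,0,15,0,0,0],[0,0,15,0,0,0]]]'
```

```text
time_s: 23.45
eef_pos: [0.5091, -0.1346, 0.0458]
tool_rot: [1.0, -0.001, -0.001, -0.0]
contact_force: [0.7, 0.0, 0.7]
width: 0.0745
grasp_force: 0.0
time_s: 24.12
eef_pos: [0.5121, -0.1347, 0.049]
tool_rot: [1.0, -0.0, 0.002, 0.001]
contact_force: [-0.7, -0.1, 7.2]
width: 0.0436
grasp_force: 28.3
time_s: 24.7
eef_pos: [0.5133, -0.1349, 0.2034]
tool_rot: [1.0, -0.001, 0.005, 0.002]
contact_force: [-0.4, -0.1, -1.2]
width: 0.0437
grasp_force: 28.4
```

```bash
python3 -m creep '[[[-0.1,1.5,0,0,0,0],[-0.2,4.2,0,0,0,0],[-0.5,8,0,0,0,0],[-0.7,12,0,0,0,0],[-0.9,16,0,0,0,0],[-1.1,20,0,0,0,0],[-1.4,24,0,0,0,0],[-1.6,28,0,0,0,0],[-1.9,32,0,0,0,0],[-2.1,35.5,0,0,0,0]]]'
python3 -m creep '[[[-0.2,2,0,0,0,0],[-0.2,2.7,0,0,0,0],[-0.2,2.8,-2,0,0,0],[-0.2,2.8,-5,0,0,0],[-0.2,2.8,-8,0,0,0],[-0.2,2.8,-10.5,0,0,0],[-0.2,2.8,-12,0,0,0],[-0.2,2.8,-12.5,0,0,0],[-0.2,2.8,-12.5,0,0,0]]]'
python3 - <<'E'
from plant import get_obs,cams
import cv2
o=get_obs();s=cams.snapshot("wrist");print(o["eef_pos"],o["tool_rot"]);a=s["frame"];b=cams.snapshot("scene")["frame"]
a=cv2.copyMakeBorder(a,0,0,0,240,0);a[:360,560:800]=cv2.resize(b[200:320,200:280],None,fx=3,fy=3);cv2.imwrite("pics/w10.png",a)
E
```

```text
time_s: 25.53
eef_pos: [0.4879, 0.2233, 0.1956]
tool_rot: [1.0, -0.0, -0.001, 0.0]
contact_force: [0.5, -0.1, -0.9]
width: 0.0439
grasp_force: 28.5
time_s: 26.28
eef_pos: [0.4857, 0.2477, 0.0695]
tool_rot: [1.0, -0.001, -0.002, 0.001]
contact_force: [-0.2, 0.4, -1.8]
width: 0.0437
grasp_force: 28.5
[0.48574777 0.24774946 0.06945332] [ 9.99997013e-01 -8.50894153e-04 -2.09624738e-03  9.24544320e-04]
```

View pics/w10.png

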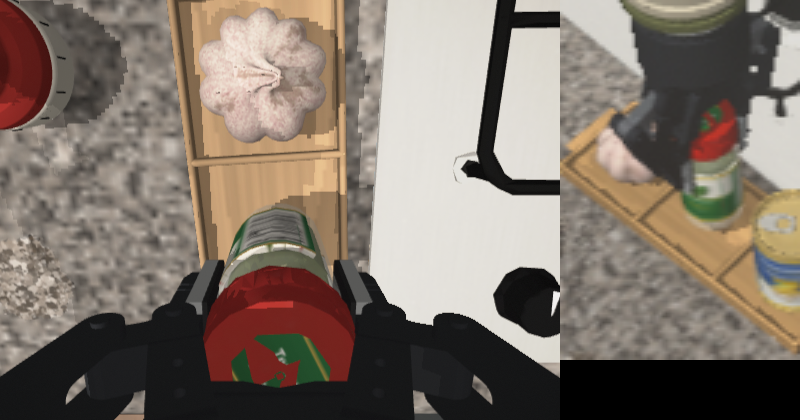

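The jar hangs upright over the middle cell, and the garlic is cleanly in the far cell at (262,76). Lowering and releasing.

```bash
python3 -m creep '[[[0,0,-0.8,0,0,0],[0,0,-1.4,0,0,0],[0,0,-1.7,0,0,0],[0,0,-1.8,0,0,0],[0,0,-1.8,0,0,0]]]'
python3 -m creep '[[[0,0,0,0,0,0],[0,0,0,0,0,0],[0,0,0,0,0,0],[0,0,0.1,0,0,0],[0,0,2,0,0,0],[0,0,5,0,0,0],[0,0,9,0,0,0],[0,0,13,0,0,0],[0,0,16,0,0,0],[0,0,17,0,0,0]]]' 0.8
python3 -m creep '[[[-1,-2,0,0,0,0],[-3,-6,0,0,0,0],[-4,-10,0,0,0,0],[-5,-14,0,0,0,0],[-6,-18,0,0,0,0],[-6,-22,0,0,0,0],[-6,-25,0,0,0,0],[-6,-26,0,0,0,0],[-6,-26,0,0,0,0]]]'
python3 - <<'E'
from plant import cams
import cv2
t=cams.snapshot("top")["frame"];s=cams.snapshot("scene")["frame"]
a=cv2.hconcat([cv2.resize(t[165:285,110:250],(420,360),interpolation=2),cv2.resize(t[150:270,345:445],(300,360),interpolation=2)])
b=cv2.hconcat([cv2.resize(s[220:340,140:300],(320,240)),cv2.resize(s[110:230,300:460],(320,240))])
o=cv2.vconcat([a,cv2.copyMakeBorder(b,0,0,0,80,0)]);cv2.imwrite("pics/end.png",o)
E
```

```text
time_s: 26.8
eef_pos: [0.4881, 0.2493, 0.0551]
tool_rot: [1.0, -0.001, 0.001, -0.0]
contact_force: [-3.6, -1.3, 8.5]
width: 0.0436
grasp_force: 29.2
time_s: 27.63
eef_pos: [0.4899, 0.25, 0.2303]
tool_rot: [1.0, -0.001, 0.004, -0.002]
contact_force: [0.5, 1.3, 0.8]
width: 0.0683
grasp_force: 0.0
time_s: 28.38
eef_pos: [0.4272, -0.0131, 0.2234]
tool_rot: [1.0, -0.003, -0.0, 0.0]
contact_force: [-0.1, 0.1, 0.0]
width: 0.0685
grasp_force: 0.0
```

View pics/end.png

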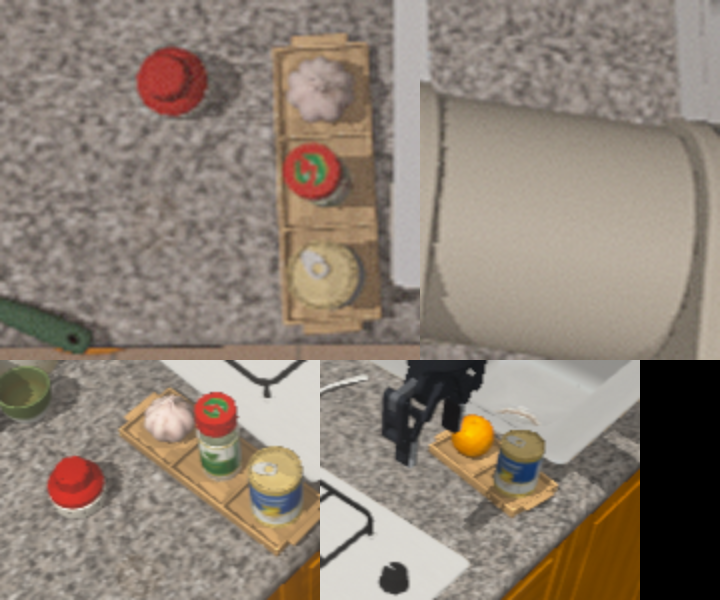

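The final views show garlic, jar and tin upright in the long tray, mandarin and tin in the short tray, the timer where it was, and the robot clear of everything. Handing in.

```bash
python3 -c "
from plant import order
print(order.hand_in())"
```

```text
the job is handed in; nothing more can be done
None
```

Both kits are made up and handed in at about 28 s: garlic, jar and one tin in the long tray, mandarin and the other tin in the short tray, and the timer left where it stood; the hand-in gave no verdict.

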